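Push the candle trays home and bar them

TASK

With the fingertips only, push both pulled-out candle trays fully home into the cooling frame, gently enough that every candle stays standing on its tray. Then push the upper end of the wooden retaining bar over to the left and down until it lies level across both tray fronts. Pick nothing up, and leave the things beside the frame alone.

Things in the scene. Friction and masses are not known exactly. Their poses are not given: they have to be found in the camera images.
- frame: Low grey steel cooling frame fixed on the bench, 250 mm deep, 380 wide, 105 high, with two wooden candle trays side by side. Origin on the bench below the middle of its front face (x = 0); x points into the frame, away from the robot (yaw within 0.25 rad), y to the robot's left, z up. Base 28 mm high; between the trays a spine 66 mm wide, 100 high.
- tray_left (a joint): How far the left tray is pulled out of the frame towards the robot, m: 0 = fully home (hard stop, its front flush with the frame's front face), at most 0.140, at the start 0.05 to 0.12. Slides along the frame's x against about 2 N of friction (a little damped), stays where it is left; pushing its front to the frame's +x closes it.
- left_front (a point): Middle of the top edge of the outer face of the left tray's upright wooden front, at y = +110 mm in the frame and 105 mm above the bench. The front is 136 mm wide, 12 mm thick and reaches from 30 to 105 mm above the bench; it can be pushed anywhere on that face.
- left_floor (a point): Middle of the top of the left tray's floor (225 x 136 mm), 42 mm above the bench and 112 mm behind the outer face of the tray's front; axes as the frame's. Three loose candles stand on it, the nearest centres at least 45 mm behind that outer face.
- tray_right (a joint): How far the right tray is pulled out of the frame towards the robot, m: 0 = fully home (hard stop, its front flush with the frame's front face), at most 0.140, at the start 0.05 to 0.12. Slides along the frame's x against about 2 N of friction (a little damped), stays where it is left; pushing its front to the frame's +x closes it.
- right_front (a point): Middle of the top edge of the outer face of the right tray's upright wooden front, at y = -110 mm in the frame and 105 mm above the bench. The front is 136 mm wide, 12 mm thick and reaches from 30 to 105 mm above the bench; it can be pushed anywhere on that face.
- right_floor (a point): Middle of the top of the right tray's floor (225 x 136 mm), 42 mm above the bench and 112 mm behind the outer face of the tray's front; axes as the frame's. Three loose candles stand on it, the nearest centres at least 45 mm behind that outer face.
- bar (a joint): Angle of the wooden retaining bar, rad: 0 = upright, 1.571 = level (hard stop), lying across the fronts of both trays. Starts at 0.10 to 0.35, upper end leaning to the frame's +y (left); grows as that end is pushed left and down. Stays at any angle (friction 0.06 N m). Must not be turned further over while a tray is still out.
- bar_pivot (a point): Pivot at the middle of the retaining bar, 18 mm before the frame's front face, 90 mm above the bench, midway between the trays; its axis is the frame's x. The bar is a wooden strip 130 mm long (65 each side of the pivot), 22 mm wide, 20 mm thick along the frame's x (from 8 to 28 mm before the front face).
- bar_end (a point): Middle of the end face of the bar's upper half, 65 mm from the pivot.
- candle_left0: Loose brown wax candle, round, 46 mm across, 40 mm tall with a short wick on top (9 mm), about 60 g, standing on the left tray. Origin at the centre of its underside, z up its axis.
- candle_left1: Loose brown wax candle, heart-shaped, about 47 mm across, 40 mm tall with a short wick on top (9 mm), about 60 g, standing on the left tray. Origin at the centre of its underside, z up its axis.
- candle_left2: Loose brown wax candle, five-petalled flower, 46 mm across, 40 mm tall with a short wick on top (9 mm), about 60 g, standing on the left tray. Origin at the centre of its underside, z up its axis.
- candle_right0: Loose brown wax candle, square, 38 mm wide, 40 mm tall with a short wick on top (9 mm), about 60 g, standing on the right tray. Origin at the centre of its underside, z up its axis.
- candle_right1: Loose brown wax candle, five-petalled flower, 46 mm across, 40 mm tall with a short wick on top (9 mm), about 60 g, standing on the right tray. Origin at the centre of its underside, z up its axis.
- candle_right2: Loose brown wax candle, heart-shaped, about 47 mm across, 40 mm tall with a short wick on top (9 mm), about 60 g, standing on the right tray. Origin at the centre of its underside, z up its axis.
- star_candle: White eight-pointed star candle, 57 mm across, 40 mm tall, loose on the bench beside the frame; to be left alone. Origin at the centre of its underside.
- jug: Steel mug, 72 mm across plus a handle, 85 mm tall, loose on the bench beside the frame; to be left alone. Origin at the centre of its underside.
- jar: Amber glass jar with a steel cap, 60 mm across, 80 mm tall, loose on the bench beside the frame; to be left alone. Origin at the centre of its underside.
There are look-alikes about, which are no part of the job. Leave any turquoise or yellow look-alike of the candle_right1 alone. What is shaped like the candle_left0 but pink is not meant.

How it is judged:
By the outcome, as a careful person would: the job done as asked, in the order asked, and still so for the second after the job is handed in, with the robot touching nothing.
It also fails if it takes over 61 s, if anything falls off the work surface, if the arm or the gripper's body presses on something with over 40 N, if the wrist force passes 120 N, or if a joint passes its speed limit or range.

ROBOT

A 7-joint arm with a two-finger parallel gripper is mounted at the origin on the work surface. World frame = base frame: x ahead of the robot, y to its left, z up, the work surface at z = 0. Lengths are in m, angles in degrees, forces in N, time in s.
With the tool pointing down it reaches from about 0.35 to 0.9 m from the base axis. Payload 8.1 kg.
Tool frame: the origin (TCP) lies at the very end of the fingers, on their centre line; the grasp point (between the pads) lies 19 mm behind it; z points along the fingers, y is the line along which they close (so a half turn about z gives the same grasp; the last joint's range is limited). The gripper opens to 92 mm and grips with 3 to 60 N. Pads are 19 mm wide; open, the fingers measure 130 mm over their backs; the gripper's body (75 mm by 190 mm) begins 47 mm behind the grasp point.
Start: joints at [66.371, 24.895, 1.432, 90.138, -0.665, 64.973, -4.303], TCP at [0.191, -0.595, 0.227] pointing down, gripper open.
Joint ranges: [-149.89, 149.89], [-25.12, 119.58], [-72.63, 75.52], [4.76, 147.25], [-75.54, 255.54], [6.69, 114.76], [-157.13, 157.13]. Speed limits (degrees/s): [127.2, 127.2, 172.46, 172.46, 180, 180, 180].

INTERFACE

Orientations are given as [roll, pitch, yaw] about the fixed x, y, z axes, in that order (R = Rz(yaw) Ry(pitch) Rx(roll)).
In Python, from bench import robot, optics gives the robot as it stands. The module is installed in compiled form; this text tells all that it offers.
- The arm moves only by the tool move_arm, never from a script. Its arguments are lists of equal length, an entry for each row: "jaw": the finger opening in cm, from 0 to 9.18; "delta_pos": the shift along the world's x, y, z in cm, a list of three; "rotation": the turn, a rotation vector about the world's x, y, z in rad, a list of three. In form: {"jaw": [jaw, ...], "delta_pos": [[x, y, z], ...], "rotation": [[ax, ay, az], ...]}. A call has 1 to 20 rows; each row shifts and turns the commanded pose from where the row before left it; what a row does not reach is not made up. A row lasts 1/12 s, in which the tool goes at most 41.7 mm and 7.16 degrees, less where a joint would pass 70% of its speed; a pose out of reach is approached as far as the arm can. A call with a gripper value outside its range is refused whole. The fingers move at their own pace and stop on an object; the grip force is fixed at half the most. Time passes only in rows, so rows that do not move let the fingers close. It gives the time, the measured TCP pose, the force, the opening and the grip force at its end, in the units of the state.
- robot.get_obs(): the state, without advancing time (a new reading comes with each control period).
- optics.grab_frame(name): name is "scene" or "top" or "wrist"; returns a dict with "img" (384x512x3 uint8, blue, green, red), "fx", "fy", "cx", "cy" (pixels), "position" and "rotation" of the camera in the world. Camera axes: x right, y down, z forward; pixel columns grow to the right and rows downward; lengths in m; the calibration is good to about 2 mm. The wrist camera is an equidistant fisheye: a pixel r from the principal point sees the ray r / f radians off the axis. A picture is of the moment at which its call begins. There is no depth.
- robot.hand_in(): hands the job in; it is judged then, once.
Trained networks look in a picture, given as the dict that the camera call returned (one of the last four; its "shot" number tells which), for a name from the list of things; names that differ only in an ending like _2 or _b are one class to them, and where a whole thing is asked for, a point or a joint stands for the part that bears it (a point fixed in the world has none). Each returns a list of dicts, best first, with "confidence" (0 to 1); they miss things now and then, are a little off and sometimes report something else, mostly with a low value. They report only what shows in the picture. A call takes as long as a camera call. They do not tell look-alikes from the thing itself.
- optics.recognise(picture, name): "bbox" ([centre column, centre row, width, height] as shares, 0 to 1, of the picture: columns of its width, rows of its height, round what is visible of it).
- optics.landmark_of(picture, name): "xy" ([column, row] as shares, 0 to 1, of the picture: columns of its width, rows of its height: a listed point, or the origin of a listed thing).
The state is a dict: "clock": time; "qpos": joint angles; "joint_velocities": joint speeds; "effort": joint torques, N m; "tool_pos": TCP position; "orientation": TCP orientation; "wrist_force": force on the tool from outside, world axes, zero at the start; "moment": the same for the moment, N m; "finger_gap": finger opening in m; "grasp_force": force on a finger pad.
Only numpy, scipy, OpenCV 4.12 (cv2) and the standard library are available. Lean on these libraries where they do the work, as an engineer would, in place of code of your own. Each camera call takes 0.05 s, during which the arm holds its last target. There are 200 camera calls.

## Working session

There is one attempt and no reset: what is moved stays moved. The work goes in short steps, Python scripts to look and compute and a tool call to move; the robot and the scene stay as the last step left them, time stands still between calls to the robot, and variables do not carry over. Pictures are saved under pics/ and viewed, at most 10 in all, crops included, and the job is handed in when it is done.

Besides the shell and the picture viewer there is one more tool, called after "Call:" as a command line: name --argument value ..., lists and objects as JSON in quotes. move_arm: Moves the arm, as the interface text tells. Its arguments: {"type":"object","properties":{"jaw":{"type":"array"},"delta_pos":{"type":"array"},"rotation":{"type":"array"}},"required":["jaw","delta_pos","rotation"]}

```bash
mkdir -p pics; cat > h.py <<'E'
import numpy as np, cv2
from bench import robot, optics
def ray(p,uv):
    d=np.array([(uv[0]-p["cx"])/p["fx"],(uv[1]-p["cy"])/p["fy"],1.])
    R=np.array(p["rotation"]); 
    return np.array(p["position"]),R@d
def atz(p,xy,z):
    o,d=ray(p,(xy[0]*512,xy[1]*384)); return o+d*(z-o[2])/d[2]
E
python3 - <<'E'
from h import *
Z=dict(left_front=.105,right_front=.105,left_floor=.042,right_floor=.042,bar_pivot=.09,bar_end=.15,frame=0,star_candle=0,jug=0,jar=0)
ims=[]
for c in("top","scene"):
    p=optics.grab_frame(c); ims.append(p["img"].copy())
    print(c,np.round(p["position"],3),np.shape(p["rotation"]))
    for n,z in Z.items():
        for r in optics.landmark_of(p,n)[:2]:
            print(n,np.round(r["xy"],3),round(r["confidence"],2),np.round(atz(p,r["xy"],z),3))
    cv2.imwrite(f"pics/{c}0.png",cv2.resize(p["img"],(800,600)))
print(robot.get_obs())
E
```

```text
top [0.406 0.054 1.116] (3,)Traceback (most recent call last):
  File "<stdin>", line 9, in <module>
  File "h.py", line 8, in atz
    o,d=ray(p,(xy[0]*512,xy[1]*384)); return o+d*(z-o[2])/d[2]
                                                          ~^^^
IndexError: invalid index to scalar variable.
```

```bash
sed -i 's/R=np.array(p\["rotation"\]); /R=Rotation.from_euler("xyz",p["rotation"],degrees=True).as_matrix()/; 1i from scipy.spatial.transform import Rotation' h.py
python3 - <<'E'
from h import *
Z=dict(left_front=.105,right_front=.105,left_floor=.042,right_floor=.042,bar_pivot=.09,bar_end=.15,frame=0,star_candle=0,jug=0,jar=0)
for c in("top","scene"):
    p=optics.grab_frame(c)
    print(c,np.round(p["position"],3),p["rotation"])
    for n,z in Z.items():
        for r in optics.landmark_of(p,n)[:2]:
            print(n,np.round(r["xy"],3),round(r["confidence"],2),np.round(atz(p,r["xy"],z),3))
    cv2.imwrite(f"pics/{c}0.png",cv2.resize(p["img"],(800,600)))
print(robot.get_obs())
E
```

```text
top [0.406 0.054 1.116] [-168.52525957    0.20881303  -98.87253827]
left_front [0.51  0.623] 0.62 [0.476 0.042 0.105]
left_front [0.649 0.457] 0.18 [ 0.608 -0.163  0.105]
right_front [0.651 0.507] 0.85 [ 0.559 -0.155  0.105]
left_floor [0.472 0.525] 0.76 [0.588 0.078 0.042]
right_floor [0.619 0.417] 0.59 [ 0.67  -0.143  0.042]
bar_pivot [0.569 0.505] 0.83 [ 0.58  -0.053  0.09 ]
bar_pivot [0.603 0.406] 0.36 [ 0.672 -0.115  0.09 ]
bar_end [0.563 0.492] 0.5 [ 0.583 -0.041  0.15 ]
frame [0.56  0.497] 0.58 [ 0.606 -0.051  0.   ]
star_candle [0.731 0.406] 0.57 [ 0.666 -0.314  0.   ]
jug [0.781 0.505] 0.94 [ 0.548 -0.362  0.   ]
jar [0.396 0.684] 0.74 [0.446 0.207 0.   ]
scene [ 1.039 -0.561  1.012] [-140.74528929    0.9660603    35.05503585]
left_front [0.445 0.431] 0.61 [0.485 0.057 0.105]
right_front [0.388 0.62 ] 0.93 [ 0.565 -0.155  0.105]
right_front [0.505 0.543] 0.61 [ 0.628 -0.011  0.105]
left_floor [0.519 0.513] 0.84 [0.594 0.067 0.042]
left_floor [0.457 0.553] 0.45 [ 0.556 -0.017  0.042]
right_floor [0.474 0.705] 0.63 [ 0.672 -0.139  0.042]
right_floor [0.524 0.479] 0.21 [0.574 0
[... 366 characters left out ...]
 1.2, 'qpos': array([66.37206306, 24.89345173,  1.43240341, 90.13777969, -0.66343252,
       64.9739136 , -4.30282291]), 'joint_velocities': array([ 0.09600827, -0.02594114,  0.02741344, -0.00593159, -0.03222154,
        0.0271    ,  0.0432524 ]), 'effort': array([-3.41586756e-04, -6.67663550e+01,  9.83311906e-01, -3.14805937e+01,
       -6.09247293e-02,  3.26092110e-02,  8.29381491e-06]), 'tool_pos': array([ 0.19050486, -0.59527043,  0.22675842]), 'orientation': array([1.79996707e+02, 1.49060279e-03, 1.77451147e+01]), 'wrist_force': array([-0.01058287, -0.12198462,  0.97235808]), 'moment': array([ 0.02901098, -0.03621249,  0.00951215]), 'grasp_force': 0.0, 'finger_gap': 0.09219440387098594}
```

View pics/top0.png

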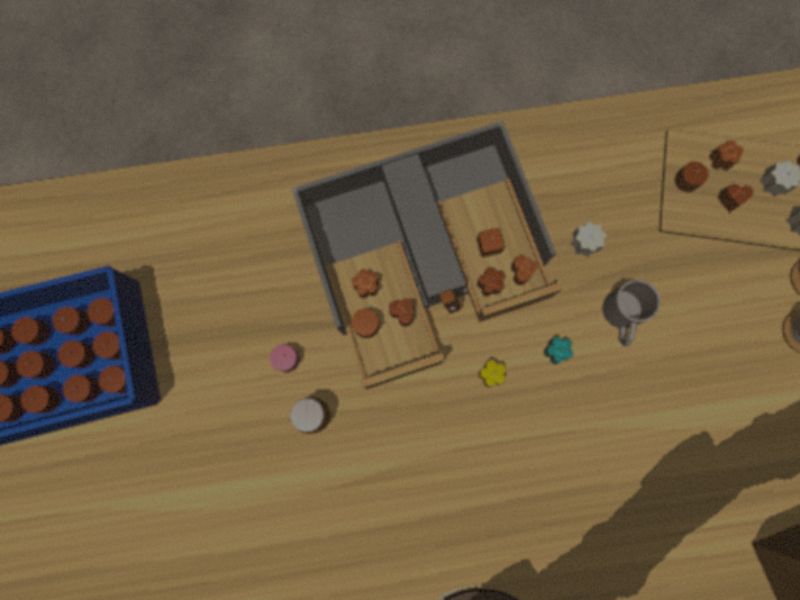

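View pics/scene0.png

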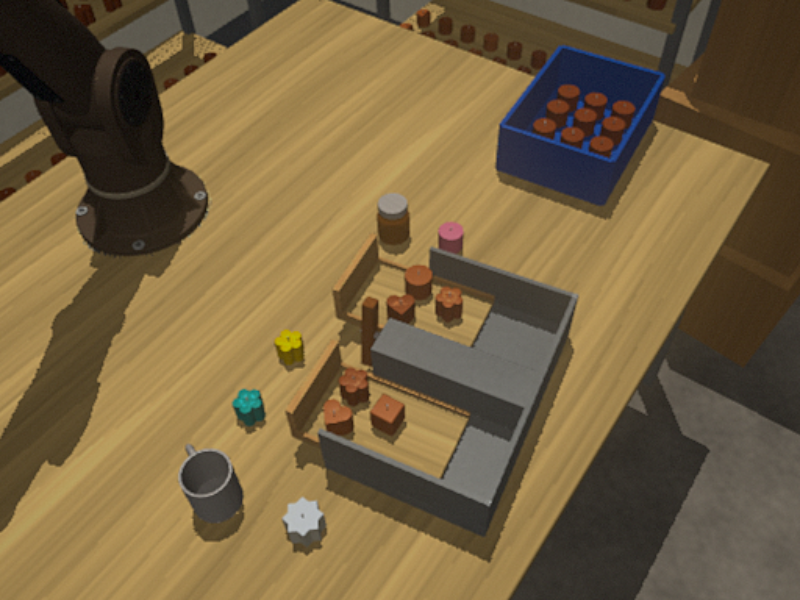

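```bash
python3 - <<'E'
from h import *
p=optics.grab_frame("top")
f=lambda u,v,z=.105: atz(p,(u/800,v/600),z)
for n,uv,z in [("RL",(297,190),.105),("RR",(503,126),.105),("FL",(342,330),.105),("FR",(553,254),.105),("lfL",(365,385),.105),("lfR",(443,359),.105),("rfL",(482,316),.105),("rfR",(556,291),.105),("yel",(493,372),.04),("turq",(560,348),.04),("jug",(637,298),.085),("jar",(308,414),.08)]:
    print(n,np.round(f(*uv,z),3))
for n in["left_front","right_front","bar_end","bar_pivot"]:
    for r in optics.recognise(p,n)[:2]: print(n,np.round(np.array(r["bbox"])*[800,600,800,600]),r["confidence"])
E
```

```text
RL [0.809 0.179 0.105]
RR [ 0.869 -0.184  0.105]
FL [0.562 0.137 0.105]
FR [ 0.633 -0.224  0.105]
lfL [0.469 0.112 0.105]
lfR [ 0.491 -0.016  0.105]
rfL [ 0.55  -0.09   0.105]
rfR [ 0.571 -0.216  0.105]
yel [ 0.462 -0.101  0.04 ]
turq [ 0.484 -0.22   0.04 ]
jug [ 0.542 -0.352  0.085]
jar [0.439 0.211 0.08 ]
left_front [389. 316. 124. 145.] 0.62
left_front [427. 228. 252. 215.] 0.61
right_front [499. 252. 122. 136.] 0.82
right_front [423. 225. 259. 218.] 0.62
bar_end [451. 302.  23.  23.] 0.65
bar_pivot [428. 228. 264. 215.] 0.97
bar_pivot [499. 252. 112. 133.] 0.31
```

Call:
move_arm --jaw '[0,0,0,0,0,0,0,0,0,0,0,0,0,0,0,0,0,0,0,0]' --delta_pos '[[1.775,2.367,0],[1.775,2.367,0],[1.775,2.367,0],[1.775,2.367,0],[1.775,2.367,0],[1.775,2.367,0],[1.775,2.367,0],[1.775,2.367,0],[1.775,2.367,0],[1.775,2.367,0],[1.775,2.367,0],[1.775,2.367,0],[1.775,2.367,0],[1.775,2.367,0],[1.775,2.367,0],[1.775,2.367,0],[1.775,2.367,0],[1.775,2.367,0],[0,0,0],[0,0,0]]' --rotation '[[0,0,0.0795],[0,0,0.0795],[0,0,0.0795],[0,0,0.0795],[0,0,0.0795],[0,0,0.0795],[0,0,0.0795],[0,0,0.0795],[0,0,0.0795],[0,0,0.0795],[0,0,0.0795],[0,0,0.0795],[0,0,0.0795],[0,0,0.0795],[0,0,0.0795],[0,0,0.0795],[0,0,0.0795],[0,0,0.0795],[0,0,0],[0,0,0]]'

```text
clock: 3.12
tool_pos: [0.5109, -0.1674, 0.2268]
orientation: [180.0, -0.0, 99.9]
wrist_force: [-0.1, 0.1, 0.3]
finger_gap: 0.0003
grasp_force: 0.0
```

```bash
python3 - <<'E'
from h import *
p=optics.grab_frame("wrist"); print({k:p[k] for k in("fx","cx","cy","position","rotation")})
cv2.imwrite("pics/w1.png",cv2.resize(p["img"],(800,600)))
O=np.array([.595,-.045]);a=.17
R=Rotation.from_euler("xyz",p["rotation"],degrees=True).as_matrix()
def at(xy,z):
    u=np.array([xy[0]*512-p["cx"],xy[1]*384-p["cy"]]);r=np.hypot(*u);t=r/p["fx"]
    d=R@np.r_[u/r*np.sin(t),np.cos(t)];o=np.array(p["position"]);return o+d*(z-o[2])/d[2]
for n,z in dict(right_front=.105,left_front=.105,bar_pivot=.09,bar_end=.152).items():
    for r in optics.landmark_of(p,n)[:2]:
        w=at(r["xy"],z);v=w[:2]-O
        print(n,np.round(r["xy"],3),round(r["confidence"],2),np.round(w,3),np.round([v@[np.cos(a),np.sin(a)],v@[-np.sin(a),np.cos(a)]],3))
E
```

```text
{'fx': 297.3186396354542, 'cx': 259.0346941641793, 'cy': 190.23703543142068, 'position': array([ 0.49670758, -0.08863531,  0.38364229]), 'rotation': array([ 1.62931950e+02, -7.39041406e-02,  9.96793869e+00])}
right_front [0.606 0.483] 0.93 [ 0.561 -0.159  0.105] [-0.053 -0.107]
left_front [0.76  0.438] 0.68 [ 0.639 -0.126  0.105] [ 0.03  -0.088]
left_front [0.736 0.15 ] 0.6 [ 0.601 -0.021  0.105] [0.009 0.022]
bar_pivot [0.688 0.193] 0.82 [ 0.583 -0.042  0.09 ] [-0.011  0.005]
bar_end [0.741 0.154] 0.85 [ 0.586 -0.033  0.152] [-0.007  0.013]
```

View pics/w1.png

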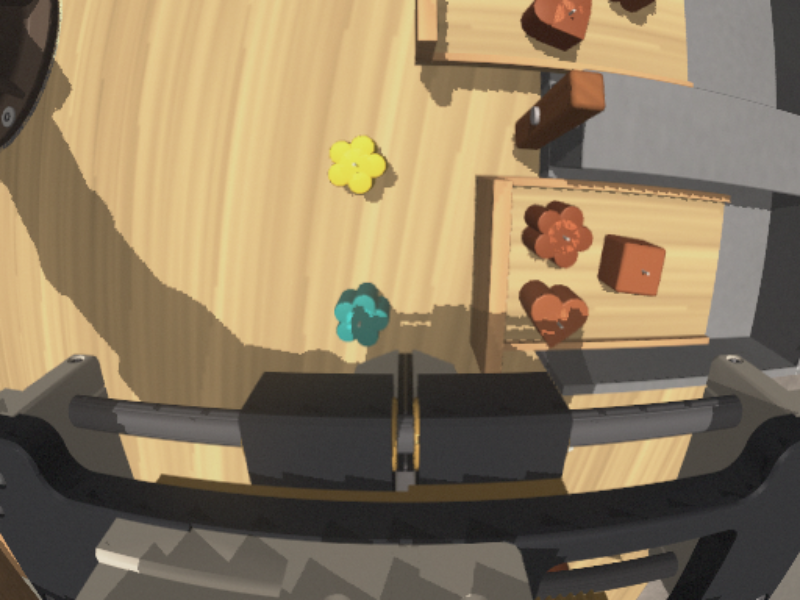

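Call:
move_arm --jaw '[0,0,0,0,0,0,0,0,0,0,0,0,0,0,0,0,0,0,0,0]' --delta_pos '[[0,0,-1.9],[0,0,-1.9],[0,0,-1.9],[0,0,-1.9],[0,0,-1.9],[0,0,-1.9],[0,0,-1.9],[0,0,-1.9],[0,0,0],[0.394,0.068,0],[0.394,0.068,0],[0.394,0.068,0],[0.394,0.068,0],[0.394,0.068,0],[0.246,0.042,0],[0.246,0.042,0],[0.246,0.042,0],[0.246,0.042,0],[0.246,0.042,0],[0.246,0.042,0]]' --rotation '[[0,0,0],[0,0,0],[0,0,0],[0,0,0],[0,0,0],[0,0,0],[0,0,0],[0,0,0],[0,0,0],[0,0,0],[0,0,0],[0,0,0],[0,0,0],[0,0,0],[0,0,0],[0,0,0],[0,0,0],[0,0,0],[0,0,0],[0,0,0]]'

```text
clock: 5.03
tool_pos: [0.5447, -0.1632, 0.0747]
orientation: [-180.0, -0.0, 99.7]
wrist_force: [0.1, -0.3, 0.9]
finger_gap: 0.0008
grasp_force: 0.0
```

Call:
move_arm --jaw '[0,0,0,0,0,0,0,0,0,0,0,0]' --delta_pos '[[0.246,0.042,0],[0.246,0.042,0],[0.246,0.042,0],[0.246,0.042,0],[0.246,0.042,0],[0.246,0.042,0],[0.246,0.042,0],[0.246,0.042,0],[0.246,0.042,0],[0.246,0.042,0],[0.246,0.042,0],[0.246,0.042,0]]' --rotation '[[0,0,0],[0,0,0],[0,0,0],[0,0,0],[0,0,0],[0,0,0],[0,0,0],[0,0,0],[0,0,0],[0,0,0],[0,0,0],[0,0,0]]'

```text
clock: 6.03
tool_pos: [0.5742, -0.1582, 0.0747]
orientation: [-180.0, -0.0, 99.7]
wrist_force: [-3.1, 0.8, 0.4]
finger_gap: 0.0003
grasp_force: 1.1
```

Call:
move_arm --jaw '[0,0,0,0,0,0,0]' --delta_pos '[[0.246,0.042,0],[0.246,0.042,0],[0.246,0.042,0],[0.246,0.042,0],[0.246,0.042,0],[0.246,0.042,0],[0.15,0.025,0]]' --rotation '[[0,0,0],[0,0,0],[0,0,0],[0,0,0],[0,0,0],[0,0,0],[0,0,0]]'

```text
clock: 6.62
tool_pos: [0.5906, -0.1553, 0.0747]
orientation: [180.0, -0.0, 99.7]
wrist_force: [-1.8, 0.9, 0.0]
finger_gap: 0.0005
grasp_force: 1.1
```

```bash
python3 - <<'E'
from h import *
p=optics.grab_frame("wrist"); cv2.imwrite("pics/w2.png",cv2.resize(p["img"],(800,600)))
E
```

```text
(no output)
```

View pics/w2.png

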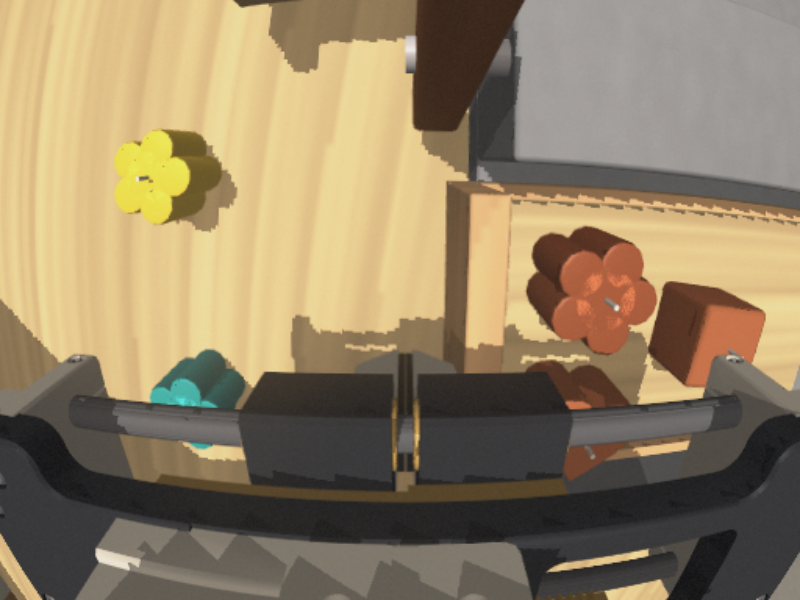

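Call:
move_arm --jaw '[0,0,0,0]' --delta_pos '[[0.148,0.025,0],[0.148,0.025,0],[0.148,0.025,0],[0.148,0.025,0]]' --rotation '[[0,0,0],[0,0,0],[0,0,0],[0,0,0]]'

```text
clock: 7.0
tool_pos: [0.5962, -0.1544, 0.0747]
orientation: [-180.0, -0.0, 99.7]
wrist_force: [-3.3, 1.4, 0.7]
finger_gap: 0.0004
grasp_force: 1.1
```

Call:
move_arm --jaw '[0,0,0]' --delta_pos '[[0.148,0.025,0],[0.148,0.025,0],[0.148,0.025,0]]' --rotation '[[0,0,0],[0,0,0],[0,0,0]]'

```text
clock: 7.25
tool_pos: [0.6007, -0.1536, 0.0747]
orientation: [-180.0, -0.0, 99.7]
wrist_force: [-2.1, 1.6, 1.1]
finger_gap: 0.0002
grasp_force: 1.1
```

Call:
move_arm --jaw '[0,0,0]' --delta_pos '[[0.148,0.025,0],[0.148,0.025,0],[0.148,0.025,0]]' --rotation '[[0,0,0],[0,0,0],[0,0,0]]'

```text
clock: 7.5
tool_pos: [0.604, -0.1531, 0.0746]
orientation: [-179.9, -0.0, 99.7]
wrist_force: [-12.1, 1.2, 8.6]
finger_gap: 0.0003
grasp_force: 6.4
```

```bash
python3 - <<'E'
from h import *
p=optics.grab_frame("wrist"); cv2.imwrite("pics/w3.png",cv2.resize(p["img"][:192,230:486],(800,600)))
E
```

```text
(no output)
```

View pics/w3.png

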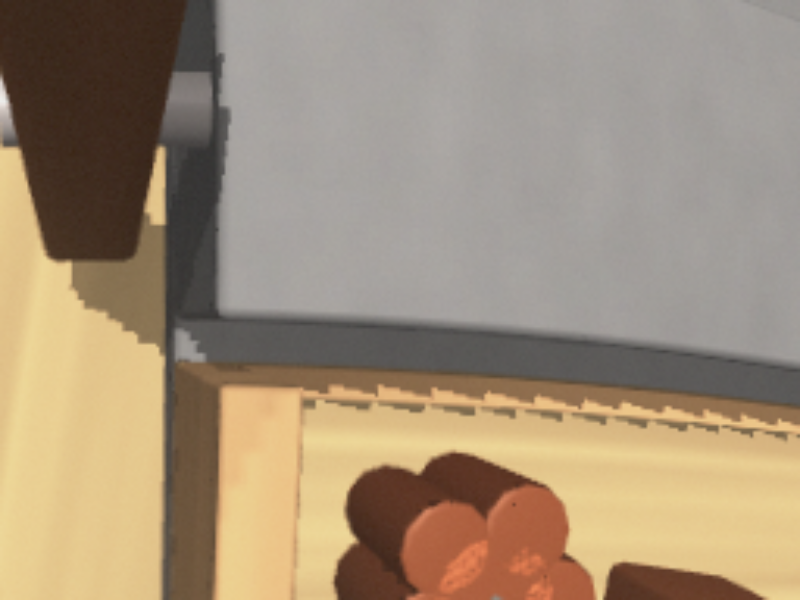

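Call:
move_arm --jaw '[0,0,0,0,0,0,0,0,0,0,0,0,0,0,0,0,0,0,0]' --delta_pos '[[-0.493,-0.085,0],[-0.493,-0.085,0],[-0.493,-0.085,0],[-0.493,-0.085,0],[-0.493,-0.085,0],[-0.493,-0.085,0],[0,0,2.5],[0,0,2.5],[0,0,2.5],[0,0,2.5],[-1.818,2.425,0],[-1.818,2.425,0],[-1.818,2.425,0],[-1.818,2.425,0],[-1.818,2.425,0],[-1.818,2.425,0],[-1.818,2.425,0],[-1.818,2.425,0],[0,0,0]]' --rotation '[[0,0,0],[0,0,0],[0,0,0],[0,0,0],[0,0,0],[0,0,0],[0,0,0],[0,0,0],[0,0,0],[0,0,0],[0,0,0],[0,0,0],[0,0,0],[0,0,0],[0,0,0],[0,0,0],[0,0,0],[0,0,0],[0,0,0]]'

```text
clock: 9.13
tool_pos: [0.4265, 0.0402, 0.175]
orientation: [-180.0, -0.0, 100.1]
wrist_force: [-0.3, 0.1, 1.1]
finger_gap: 0.0003
grasp_force: 0.0
```

```bash
python3 - <<'E'
from h import *
O=np.array([.595,-.045]);a=.17
for c in("top","scene"):
    p=optics.grab_frame(c)
    for n,z in dict(right_front=.105,left_front=.105,bar_pivot=.09,bar_end=.152).items():
        for r in optics.landmark_of(p,n)[:1]:
            w=atz(p,r["xy"],z);v=w[:2]-O
            print(c,n,round(r["confidence"],2),np.round(w,3),np.round([v@[np.cos(a),np.sin(a)],v@[-np.sin(a),np.cos(a)]],3))
cv2.imwrite("pics/s2.png",cv2.resize(p["img"][130:350,150:400],(800,600)))
E
```

```text
top right_front 0.67 [ 0.661 -0.15   0.105] [ 0.048 -0.114]
top left_front 0.73 [0.632 0.086 0.105] [0.058 0.123]
top bar_pivot 0.71 [ 0.585 -0.056  0.09 ] [-0.011 -0.009]
top bar_end 0.61 [ 0.587 -0.038  0.152] [-0.007  0.008]
scene right_front 0.77 [ 0.616 -0.149  0.105] [ 0.004 -0.106]
scene left_front 0.73 [0.48  0.052 0.105] [-0.097  0.115]
scene bar_pivot 0.92 [ 0.579 -0.04   0.09 ] [-0.015  0.008]
scene bar_end 0.65 [ 0.579 -0.033  0.152] [-0.014  0.015]
```

View pics/s2.png

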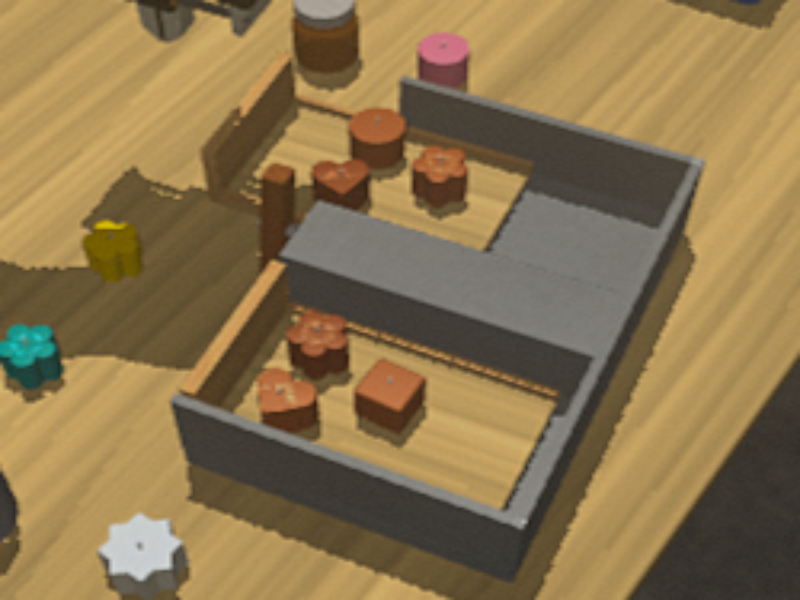

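Call:
move_arm --jaw '[0,0,0,0,0,0,0,0,0,0,0,0,0,0,0,0,0,0,0,0]' --delta_pos '[[0,0,-2],[0,0,-2],[0,0,-2],[0,0,-2],[0,0,-2],[0,0,0],[0.493,0.085,0],[0.493,0.085,0],[0.493,0.085,0],[0.493,0.085,0],[0.493,0.085,0],[0.246,0.042,0],[0.246,0.042,0],[0.246,0.042,0],[0.246,0.042,0],[0.246,0.042,0],[0.246,0.042,0],[0.246,0.042,0],[0.246,0.042,0],[0.246,0.042,0]]' --rotation '[[0,0,0],[0,0,0],[0,0,0],[0,0,0],[0,0,0],[0,0,0],[0,0,0],[0,0,0],[0,0,0],[0,0,0],[0,0,0],[0,0,0],[0,0,0],[0,0,0],[0,0,0],[0,0,0],[0,0,0],[0,0,0],[0,0,0],[0,0,0]]'

```text
clock: 11.3
tool_pos: [0.4769, 0.044, 0.0747]
orientation: [-180.0, 0.0, 99.7]
wrist_force: [-2.2, 0.4, 1.1]
finger_gap: -0.0001
grasp_force: 1.2
```

Call:
move_arm --jaw '[0,0,0,0,0,0,0,0,0,0,0,0,0,0,0,0,0,0,0,0]' --delta_pos '[[0.246,0.042,0],[0.246,0.042,0],[0.246,0.042,0],[0.246,0.042,0],[0.246,0.042,0],[0.246,0.042,0],[0.246,0.042,0],[0.246,0.042,0],[0.246,0.042,0],[0.246,0.042,0],[0.246,0.042,0],[0.246,0.042,0],[0.246,0.042,0],[0.246,0.042,0],[0.246,0.042,0],[0.246,0.042,0],[0.246,0.042,0],[0.246,0.042,0],[0.246,0.042,0],[0.246,0.042,0]]' --rotation '[[0,0,0],[0,0,0],[0,0,0],[0,0,0],[0,0,0],[0,0,0],[0,0,0],[0,0,0],[0,0,0],[0,0,0],[0,0,0],[0,0,0],[0,0,0],[0,0,0],[0,0,0],[0,0,0],[0,0,0],[0,0,0],[0,0,0],[0,0,0]]'

```text
clock: 12.97
tool_pos: [0.5263, 0.0525, 0.0747]
orientation: [180.0, -0.0, 99.7]
wrist_force: [-1.4, 0.8, -0.4]
finger_gap: 0.0003
grasp_force: 1.1
```

Call:
move_arm --jaw '[0,0,0,0,0,0,0,0,0,0,0,0,0,0]' --delta_pos '[[0.246,0.042,0],[0.246,0.042,0],[0.246,0.042,0],[0.246,0.042,0],[0.246,0.042,0],[0.246,0.042,0],[0.246,0.042,0],[0.246,0.042,0],[0.246,0.042,0],[0.246,0.042,0],[0.246,0.042,0],[0.246,0.042,0],[0.246,0.042,0],[0.148,0.025,0]]' --rotation '[[0,0,0],[0,0,0],[0,0,0],[0,0,0],[0,0,0],[0,0,0],[0,0,0],[0,0,0],[0,0,0],[0,0,0],[0,0,0],[0,0,0],[0,0,0],[0,0,0]]'

```text
clock: 14.13
tool_pos: [0.5599, 0.0581, 0.0748]
orientation: [180.0, 0.0, 99.7]
wrist_force: [-2.9, 1.5, 0.8]
finger_gap: 0.0003
grasp_force: 1.1
```

Call:
move_arm --jaw '[0,0,0,0]' --delta_pos '[[0.148,0.025,0],[0.148,0.025,0],[0.148,0.025,0],[0.148,0.025,0]]' --rotation '[[0,0,0],[0,0,0],[0,0,0],[0,0,0]]'

```text
clock: 14.47
tool_pos: [0.5655, 0.0591, 0.0748]
orientation: [180.0, 0.0, 99.7]
wrist_force: [-1.8, 0.6, 0.5]
finger_gap: 0.0005
grasp_force: 1.1
```

Call:
move_arm --jaw '[0,0]' --delta_pos '[[0.148,0.025,0],[0.148,0.025,0]]' --rotation '[[0,0,0],[0,0,0]]'

```text
clock: 14.63
tool_pos: [0.5669, 0.0593, 0.0746]
orientation: [-179.8, 0.0, 99.7]
wrist_force: [-13.7, 0.4, 11.6]
finger_gap: 0.0005
grasp_force: 7.5
```

Call:
move_arm --jaw '[0,0]' --delta_pos '[[0.148,0.025,0],[0.148,0.025,0]]' --rotation '[[0,0,0],[0,0,0]]'

```text
clock: 14.8
tool_pos: [0.567, 0.0593, 0.0747]
orientation: [-179.5, 0.1, 99.8]
wrist_force: [-26.8, -2.1, 24.1]
finger_gap: 0.0005
grasp_force: 14.1
```

Call:
move_arm --jaw '[0,0,0,0,0,0,0,0,0,0,0,0,0,0,0,0,0]' --delta_pos '[[-0.493,-0.085,0],[-0.493,-0.085,0],[-0.493,-0.085,0],[-0.493,-0.085,0],[-0.493,-0.085,0],[0,0,2.3],[0,0,2.3],[0,0,2.3],[0,0,2.3],[0,0,2.3],[0.31,-2.52,0],[0.31,-2.52,0],[0.31,-2.52,0],[0.31,-2.52,0],[0.31,-2.52,0],[0.31,-2.52,0],[0,0,0]]' --rotation '[[0,0,0],[0,0,0],[0,0,0],[0,0,0],[0,0,0],[0,0,0],[0,0,0],[0,0,0],[0,0,0],[0,0,0],[0,0,0],[0,0,0],[0,0,0],[0,0,0],[0,0,0],[0,0,0],[0,0,0]]'

```text
clock: 16.22
tool_pos: [0.5652, -0.1023, 0.1893]
orientation: [-180.0, 0.2, 99.3]
wrist_force: [0.4, -0.3, -0.9]
finger_gap: 0.0005
grasp_force: 0.0
```

```bash
python3 - <<'E'
from h import *
p=optics.grab_frame("wrist"); w=cv2.resize(p["img"],(400,300))
q=optics.grab_frame("scene"); s=cv2.resize(q["img"][130:350,150:400],(400,300))
cv2.imwrite("pics/c4.png",np.hstack([w,s]))
E
```

```text
(no output)
```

View pics/c4.png

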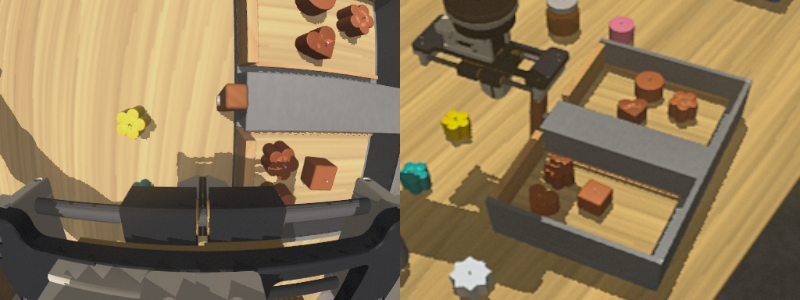

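Call:
move_arm --jaw '[0,0,0,0,0,0,0,0,0,0,0,0,0,0,0,0,0,0]' --delta_pos '[[0.54,0.094,0],[0.54,0.094,0],[0.54,0.094,0],[0.54,0.094,0],[0,0,-1.68],[0,0,-1.68],[0,0,-1.68],[0,0,0],[-0.086,0.4925,0],[-0.086,0.4925,0],[-0.086,0.4925,0],[-0.086,0.4925,0],[-0.086,0.4925,0],[-0.086,0.4925,0],[-0.086,0.4925,0],[-0.086,0.4925,0],[-0.066,0.377,0.03],[-0.066,0.377,0.03]]' --rotation '[[0,0,0],[0,0,0],[0,0,0],[0,0,0],[0,0,0],[0,0,0],[0,0,0],[0,0,0],[0,0,0],[0,0,0],[0,0,0],[0,0,0],[0,0,0],[0,0,0],[0,0,0],[0,0,0],[0,0,0],[0,0,0]]'

```text
clock: 17.82
tool_pos: [0.5786, -0.0446, 0.1399]
orientation: [-180.0, 0.0, 99.7]
wrist_force: [0.0, -2.4, -0.2]
finger_gap: 0.0005
grasp_force: 0.7
```

```bash
python3 - <<'E'
from h import *
p=optics.grab_frame("wrist"); w=cv2.resize(p["img"],(400,300))
q=optics.grab_frame("scene"); s=cv2.resize(q["img"][130:350,150:400],(400,300))
cv2.imwrite("pics/c5.png",np.hstack([w,s]))
E
```

```text
(no output)
```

View pics/c5.png

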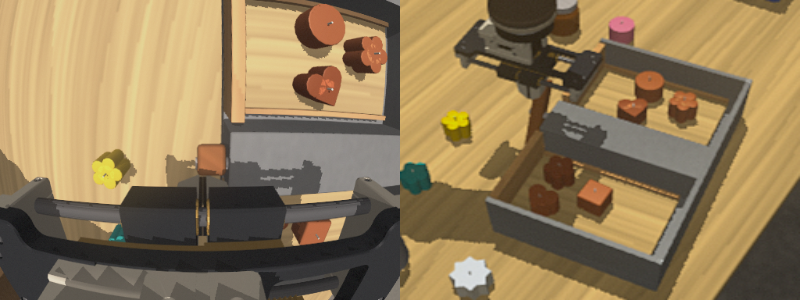

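Call:
move_arm --jaw '[0,0,0,0,0,0,0,0,0,0,0,0,0,0]' --delta_pos '[[-0.058,0.33,-0.12],[-0.058,0.33,-0.12],[-0.052,0.298,-0.16],[-0.052,0.298,-0.16],[-0.052,0.298,-0.16],[-0.046,0.263,-0.213],[-0.046,0.263,-0.213],[-0.046,0.263,-0.213],[-0.037,0.21,-0.263],[-0.037,0.21,-0.263],[-0.037,0.21,-0.263],[-0.027,0.158,-0.303],[-0.027,0.158,-0.303],[-0.027,0.158,-0.303]]' --rotation '[[0,0,0],[0,0,0],[0,0,0],[0,0,0],[0,0,0],[0,0,0],[0,0,0],[0,0,0],[0,0,0],[0,0,0],[0,0,0],[0,0,0],[0,0,0],[0,0,0]]'

```text
clock: 19.08
tool_pos: [0.5726, -0.0099, 0.109]
orientation: [180.0, -0.0, 99.7]
wrist_force: [-0.1, 0.4, 2.4]
finger_gap: 0.0005
grasp_force: 1.0
```

Call:
move_arm --jaw '[0,0,0]' --delta_pos '[[-0.015,0.086,-0.277],[-0.015,0.086,-0.277],[0,0,-0.2]]' --rotation '[[0,0,0],[0,0,0],[0,0,0]]'

```text
clock: 19.33
tool_pos: [0.5722, -0.0081, 0.1014]
orientation: [-180.0, -0.0, 99.8]
wrist_force: [-0.9, 1.7, 3.1]
finger_gap: 0.0002
grasp_force: 1.2
```

Call:
move_arm --jaw '[0,0]' --delta_pos '[[0,0,-0.15],[0,0,-0.1]]' --rotation '[[0,0,0],[0,0,0]]'

```text
clock: 19.5
tool_pos: [0.5723, -0.0081, 0.1008]
orientation: [180.0, 0.0, 99.7]
wrist_force: [-10.0, 0.9, 30.0]
finger_gap: 0.0006
grasp_force: 15.3
```

Call:
move_arm --jaw '[0,0]' --delta_pos '[[0,0,-0.1],[0,0,0]]' --rotation '[[0,0,0],[0,0,0]]'

```text
clock: 19.67
tool_pos: [0.5724, -0.008, 0.1008]
orientation: [180.0, 0.0, 99.8]
wrist_force: [-10.7, 1.2, 30.9]
finger_gap: 0.0005
grasp_force: 15.1
```

Hard stop reached at z = 101 mm, which is level. I'll retreat upwards and check.

Call:
move_arm --jaw '[0,0,0,0,0,0,0,0,0,0,0,0,0,0]' --delta_pos '[[0,0,0.5],[0,0,1],[0,0,2],[0,0,2],[0,0,2],[0,0,2],[-1.5,0,2],[-2,0,1],[-2,0,0],[-2,0,0],[-2,0,0],[-2,0,0],[0,0,0],[0,0,0]]' --rotation '[[0,0,0],[0,0,0],[0,0,0],[0,0,0],[0,0,0],[0,0,0],[0,0,0],[0,0,0],[0,0,0],[0,0,0],[0,0,0],[0,0,0],[0,0,0],[0,0,0]]'

```text
clock: 20.83
tool_pos: [0.4568, -0.0091, 0.2237]
orientation: [180.0, 0.1, 99.7]
wrist_force: [0.9, 0.2, 0.4]
finger_gap: 0.0008
grasp_force: 0.0
```

```bash
python3 - <<'E'
from h import *
p=optics.grab_frame("wrist"); w=cv2.resize(p["img"],(400,300))
q=optics.grab_frame("scene"); s=cv2.resize(q["img"][130:350,150:400],(400,300))
cv2.imwrite("pics/c6.png",np.hstack([w,s]))
E
```

```text
(no output)
```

View pics/c6.png

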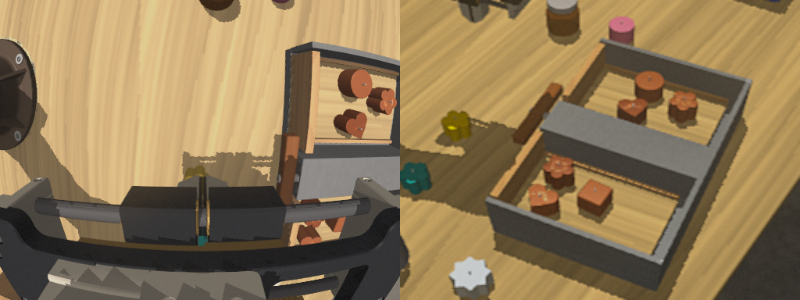

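The bar lies level across both fronts (scene half, about (538,112)). Both trays are flush, all six candles are standing, and the neighbouring things are untouched.

```bash
python3 -c "
from bench import robot
print(robot.hand_in())"
```

```text
the job is handed in; nothing more can be done
None
```

Job handed in at about 21 s: both trays are fully home, all six candles are standing, the bar is level across both fronts, and nothing beside the frame was touched.

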